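# Tip the used caps through the spring flap of the collection box

### The arm

A 7-joint arm with a two-finger parallel gripper is mounted at the origin on the work surface. World frame = base frame: x ahead of the robot, y to its left, z up, the work surface at z = 0. Lengths are in m, angles in rad, forces in N, time in s.
With the tool pointing down it reaches from about 0.425 to 0.925 m from the base axis. Payload 6.8 kg.
Tool frame: the origin (TCP) lies midway between the tips of the shut fingers; the grasp point (between the pads) lies 19 mm behind it; z points along the fingers, y is the line along which they close (so a half turn about z gives the same grasp; the last joint's range is limited). The gripper opens to 85 mm and grips with 20 to 120 N. Pads are 22 mm wide; open, the fingers measure 114 mm over their backs; the gripper's body (76 mm by 85 mm) begins 54 mm behind the grasp point. The pads swing forward as they close: fully open they stand 13 mm farther back than shut.
Start: joints at [-1.266, 0.477, 0.022, 1.555, -0.011, 1.109, -0.083], TCP at [0.271, 0.618, 0.231] pointing down, gripper open.
Joint ranges: [-2.96, 2.96], [-0.34, 2.1], [-1.41, 1.46], [0.24, 2.44], [-1.37, 4.51], [0.17, 1.92], [-2.96, 2.96]. Speed limits (rad/s): [2.39, 2.39, 3.14, 3.14, 3.14, 3.14, 3.14].

### API

Orientations are given as a unit quaternion [w, x, y, z].
In Python, from station import readout, imaging, hand_in gives the robot as it stands.
- The arm moves only by the tool drive_tool, never from a script. Its argument "series" is a list of rows, each a list of 5 numbers: the shift along the tool's x, y, z in cm, then the turn about the tool's z in degrees, then the closure, from -1 (fully open) to 1 (shut). A call has 1 to 8 rows; each row shifts and turns the commanded pose from where the row before left it, along the tool's axes as they then stand; what a row does not reach is not made up. A row lasts 1/10 s, in which the tool goes at most 50 mm and 8.59 degrees, less where a joint would pass 70% of its speed; a pose out of reach is approached as far as the arm can. A call with a gripper value outside its range is refused whole. The fingers move at their own pace and stop on an object; "squeeze" is the grip in N (left out, the last holds). Time passes only in rows, so rows that do not move let the fingers close. It gives the time, the measured TCP pose, the force, the opening and the grip force at its end, in the units of the state.
- readout.get_obs(): the state, without advancing time (a new reading comes with each control period).
- imaging.read_camera(name): name is "scene" or "side" or "wrist"; returns the picture (420x560x3 uint8, red, green, blue); there is no depth.
- imaging.camera_model(name): a dict with "vfov" (degrees; the focal length in pixels is half the picture's height over the tangent of half this angle, whatever the lens; pixels are square), "cx", "cy" (the principal point, pixels), "distortion" ([k1, k2, p1, p2, k3] as OpenCV has them; the pictures are not rectified), "xyz" and "orientation" of the camera in the world. Camera axes: x right, y down, z forward; pixel columns grow to the right and rows downward; lengths in m; the calibration is good to about 2 mm. A picture is of the moment at which its call begins: read the wrist's pose just before it. camera_model takes no time and is no camera call; for the wrist camera it gives the pose at the moment of the call.
- hand_in(): hands the job in; it is judged then, once.
Trained networks look in the newest picture that a camera, given by its name, has taken for a name from the list of things; names that differ only in an ending like _2 or _b are one class to them, and where a whole thing is asked for, a point or a joint stands for the part that bears it (a point fixed in the world has none). Each returns a list of dicts, best first, with "conf" (0 to 1); they miss things now and then, are a little off and sometimes report something else, mostly with a low value. They report only what shows in the picture. A call takes as long as a camera call.
- imaging.cut_out(thing, camera): "mask" (420x560 bool, what is visible of it) and "centre" ([column, row] in pixels, amid what is visible of it).
The state is a dict: "t": time; "q": joint angles; "joint_vel": joint speeds; "joint_torque": joint torques, N m; "eef_pos": TCP position; "tool_rot": TCP orientation; "contact_force": force on the tool from outside, world axes, zero at the start; "torque": the same for the moment, N m; "gripper_width": opening from 0.0 (shut) to 1.0 (fully open); "grasp_force": force on a finger pad.
Only numpy, scipy, OpenCV 4.12 (cv2) and the standard library are available. Lean on these libraries where they do the work, as an engineer would, in place of code of your own. Each camera call takes 0.05 s, during which the arm holds its last target. There are 200 camera calls.

### The job

Pick up the hand scoop by its upright grip plate, press the collection box's spring flap open with the scoop's front lip and tip all four used caps and clips through it, without your gripper touching the box, the flap or the waste. Then stand the empty scoop upright in the middle of the scale's pan, setting it down rather than dropping it, let go, and leave the other things on the bench where they are.

Things in the scene. Friction and masses are not known exactly. Their poses are not given: they have to be found in the camera images.
- scoop_handle (a point): Grip point of the loose hand scoop (about 160 g): 58 mm above its underside on the upright grey grip plate, 10 mm thick along the scoop's x, 40 mm wide along y, top at 82 mm. It stands right behind the tray's 28 mm high rear wall; take it from above with a finger before and a finger behind it. Axes of the scoop: x from the handle to the open front lip, z up.
- scoop_lip (a point): Middle of the scoop's open front edge, on its underside: 135 mm ahead of scoop_handle along x and 58 mm lower. A plain metal tray 80 mm wide, floor 3 mm thick, side walls 28 mm high (16 mm over the front 35 mm), no front wall: waste slides out when the front is tipped down by more than about 15 to 25 degrees. Axes as scoop_handle.
- scoop_base (a point): Centre of the scoop's underside, which is 140 mm long (70 mm back to the rear of the grip plate, 70 mm forward to the lip) and 80 mm wide. Same axes as scoop_handle.
- bin: White collection box, fixed, 170 x 170 mm, 130 mm high, hollow. Origin under its centre, z up, x from its entry side to its rear. Opening in the flat top: x -45 to +35 mm, y -60 to +60 mm, filled by the flap. A 40 mm high guard walls it at both sides (124 mm apart inside, x -45 to +45 mm) and at the rear (x = 41 mm), not at the entry side.
- slot (a point): Middle of the flap's hinge line on the box's top face, 130 mm above the bench: the entry edge of the opening, 45 mm to the entry side (-x) of the box's centre. Axes as bin: the scoop comes in over this edge with its front pointing along +x.
- flap (a joint): Angle of the metal flap (78 mm long, 114 wide, flush with the box's top): 0 shut, to 1.2 rad as its rear end swings down into the box about slot. A spring shuts it: 0.075 N m + 0.15 N m per rad (at 45 mm past the hinge about 2 N to start, 4 N at 0.7 rad); the waste's weight does not open it. Pressed down, it is a slide: waste leaving the lip runs down it and drops past its rear end.
- cap_a_mid (a point): Centre of a used round plastic cap, 22 mm across and 16 mm high, 12 g, lying in the scoop at the start.
- cap_b_mid (a point): Centre of the second such cap, also in the scoop.
- clip_a_mid (a point): Centre of a used plastic clamp clip, 30 x 14 x 14 mm, 12 g, lying in the scoop at the start.
- clip_b_mid (a point): Centre of the second such clip, also in the scoop.
- pan (a point): Centre of the top face of the bench scale's steel pan, 60 mm above the bench; the pan is 200 mm along its x and 180 mm along its y, rigid. The scale is fixed; its low display (37 mm high) lies on its +x side.
- scale: The bench scale: white housing 220 x 200 mm under the pan, with the display wedge from x = 110 to 185 mm. Origin at the centre of its underside on the bench, below the pan's centre, z up.
- spray: Bystander: spray bottle 68 mm wide, 191 mm high, origin at the centre of its foot.
- mouse: Bystander: computer mouse 105 x 60 x 34 mm, origin at the centre of its underside.
- scanner: Bystander: hand scanner lying on its side, head 100 x 70 x 40 mm about its origin (centre of the head's underside), handle reaching 165 mm to its -x.
- roll: Bystander: label roll 68 mm across, 30 mm high, origin at the centre of its underside.
- pencup: Bystander: pen cup 72 mm across, 90 mm high, pens to 140 mm, origin at the centre of its underside.

How it is judged:
On the way, in this order (a step that is already met when the one before it is completed fails the run):
1. the scoop, not the gripper, presses the flap open (at least 0.3 rad) (value of joint flap above 0.3 rad and contact force between scoop and bin above 0.3 N), for 0.1 s.
2. all four caps and clips are inside the box (z of cap_a_mid in the frame of bin between 0 and 0.1 m and x of cap_a_mid in the frame of bin between -0.085 and 0.085 m and y of cap_a_mid in the frame of bin between -0.085 and 0.085 m and z of cap_b_mid in the frame of bin between 0 and 0.1 m and x of cap_b_mid in the frame of bin between -0.085 and 0.085 m and y of cap_b_mid in the frame of bin between -0.085 and 0.085 m and z of clip_a_mid in the frame of bin between 0 and 0.1 m and x of clip_a_mid in the frame of bin between -0.085 and 0.085 m and y of clip_a_mid in the frame of bin between -0.085 and 0.085 m and z of clip_b_mid in the frame of bin between 0 and 0.1 m and x of clip_b_mid in the frame of bin between -0.085 and 0.085 m and y of clip_b_mid in the frame of bin between -0.085 and 0.085 m), for 0.2 s.
At the end, for the whole second after the job is handed in: All four caps and clips lie inside the collection box (at least 30 mm below its top), the flap has sprung shut (below 0.1 rad), and the scoop stands released and at rest, upright (within 0.1 rad) on the scale's pan, its centre within 40 mm of the pan's centre (all of step 2 and value of joint flap below 0.1 rad and horizontal distance between scoop_base and pan below 0.04 m and z of scoop_base in the frame of pan between -0.004 and 0.006 m and angle between scoop_base's own z axis and vertical below 0.1 rad and linear speed of scoop below 0.02 m/s); the robot touches nothing.
It fails at once if the gripper touches the box or its flap (contact force between the fingers and bin above 1 N).
It fails at once if the scoop is dropped onto the scale (faster than 0.7 m/s within 120 mm of the pan's centre) (distance between scoop_base and pan below 0.12 m and linear speed of scoop above 0.7 m/s).
It fails at once if the gripper touches a cap or clip (contact force between the fingers and cap_a above 0.5 N or contact force between the fingers and cap_b above 0.5 N or contact force between the fingers and clip_a above 0.5 N or contact force between the fingers and clip_b above 0.5 N).
It fails at once if another thing on the bench is shifted by more than 40 mm or knocked over (distance of any of spray, mouse, scanner, roll, pencup from where it was at the start of the episode above 0.04 m or angle between any of spray, pencup's own z axis and vertical above 0.5 rad).
It also fails if it takes over 58 s, if anything falls off the work surface, if the arm or the gripper's body presses on something with over 40 N, if the wrist force passes 120 N, or if a joint passes its speed limit or range.

## Working session

There is one attempt and no reset: what is moved stays moved. The work goes in short steps, Python scripts to look and compute and a tool call to move; the robot and the scene stay as the last step left them, time stands still between calls to the robot, and variables do not carry over. Pictures are saved under pics/ and viewed, at most 10 in all, crops included, and the job is handed in when it is done.

Besides the shell and the picture viewer there is one more tool, called after ">>>" by a JSON object that holds its "fn" and its "kwargs". drive_tool: Moves the arm, as the interface text tells. Its arguments: {"type":"object","properties":{"series":{"type":"array"},"squeeze":{"type":"number"}},"required":["series"]}

```bash
ls; mkdir -p pics; python3 - <<'E'
from station import readout, imaging
import cv2
o=readout.get_obs();print({k:(v if not hasattr(v,'__len__') else [round(float(x),4) for x in v]) for k,v in o.items()})
for c in ["scene","side"]:
    im=imaging.read_camera(c);cv2.imwrite(f"pics/{c}0.png",im[:,:,::-1])
for c in ["scene","side","wrist"]:print(c,imaging.camera_model(c))
E
```

```text
pics
{'t': 0.0, 'q': [-1.2661, 0.4778, 0.0223, 1.5565, -0.0115, 1.1093, -0.0831], 'joint_vel': [0.0002, 0.0001, 0.0015, 0.0007, 0.0008, -0.0003, 0.0], 'joint_torque': [0.0001, -59.6454, 1.6083, -28.1201, 0.0126, 0.0093, 0.0], 'eef_pos': [0.2706, 0.6177, 0.2303], 'tool_rot': [-0.0001, 0.2049, 0.9788, -0.0009], 'contact_force': [0.1119, 0.0951, 0.3035], 'torque': [0.0072, -0.0243, -0.039], 'grasp_force': 0.0, 'gripper_width': 0.9999997209031544}
scene {'vfov': 55.66404720332553, 'cx': 277.3161103411156, 'cy': 209.64340125782556, 'distortion': array([-0.06925244,  0.        ,  0.        ,  0.        ,  0.        ]), 'xyz': array([1.10007576, 0.38117267, 0.52955804]), 'orientation': array([-0.1947867 ,  0.36446603,  0.80540582, -0.42490484])}
side {'vfov': 51.6583633657119, 'cx': 278.0440956655889, 'cy': 206.76127785673802, 'distortion': array([-0.00184841,  0.        ,  0.        ,  0.        ,  0.        ]), 'xyz': array([0.5136844 , 0.66850819, 0.62548087]), 'orientation': array([ 0.03108661, -0.04119146,  0.88859549, -0.45577949])}
wrist {'vfov': 59.749612031831276, 'cx': 274.9037425075161, 'cy': 205.45439159249474, 'distortion': array([-0.03041133,  0.        ,  0.        ,  0.        ,  0.        ]), 'xyz': array([0.20155835, 0.64887418, 0.37250313]), 'orientation': array([0.12524658, 0.82765788, 0.54109208, 0.08071611])}
```

View pics/scene0.png

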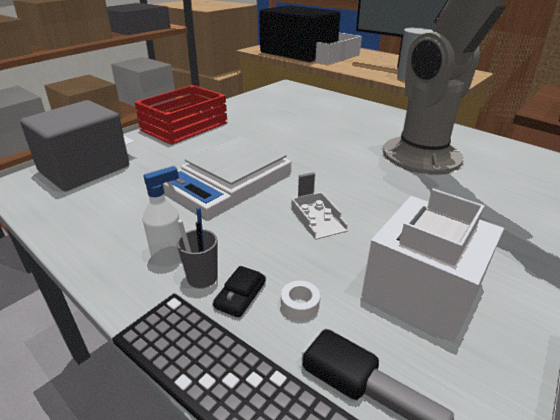

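View pics/side0.png

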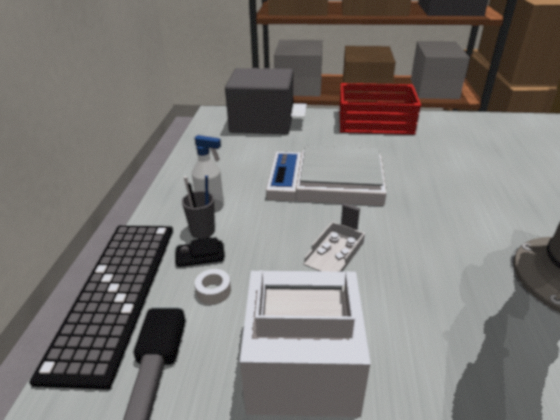

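```bash
cat > h.py <<'E'
import numpy as np, cv2
from scipy.spatial.transform import Rotation as R
from station import readout, imaging
def K(m):
    f=210/np.tan(np.radians(m["vfov"])/2); return np.array([[f,0,m["cx"]],[0,f,m["cy"]],[0,0,1]])
def Rq(q): return R.from_quat(np.r_[q[1:],q[0]]).as_matrix()
def proj(P,m):
    r=Rq(m["orientation"]).T; return cv2.projectPoints(np.float64(P).reshape(-1,3),cv2.Rodrigues(r)[0],-r@m["xyz"],K(m),m["distortion"])[0][:,0]
def ray(px,m):
    u=cv2.undistortPoints(np.float64(px).reshape(-1,1,2),K(m),m["distortion"])[:,0]
    return (Rq(m["orientation"])@np.c_[u,np.ones(len(u))].T).T
def onz(px,m,z):
    d=ray(px,m); return m["xyz"]+d*((z-m["xyz"][2])/d[:,2])[:,None]
E
python3 - <<'E'
from h import *
T=[]
for c in ["scene","side"]:
    im=imaging.read_camera(c);m=imaging.camera_model(c)
    for t in ["bin","scoop_base","scale","pan","flap","cap_a_mid","clip_a_mid","spray","mouse","scanner","roll","pencup"]:
        for d in imaging.cut_out(t,c)[:2]:
            k=d["mask"]; ys,xs=np.nonzero(k)
            print(c,t,round(d["conf"],2),np.round(d["centre"]),xs.min(),xs.max(),ys.min(),ys.max(),np.round(onz([d["centre"]],m,0.0)[0],3))
            np.save(f"m_{c}_{t}.npy",k) if d["conf"]>.5 else 0
    bx=(285,165,160,170) if c=="scene" else (230,190,150,190)
    x,y,w,h=bx; T.append(cv2.resize(im[y:y+h,x:x+w],(400,int(400*h/w)),interpolation=cv2.INTER_CUBIC))
H=max(t.shape[0] for t in T)
cv2.imwrite("pics/crop.png",np.hstack([cv2.copyMakeBorder(t,0,H-t.shape[0],0,0,0) for t in T])[:,:,::-1]);print([t.shape for t in T])
E
```

```text
scene bin 0.8 [435. 257.] 361 501 188 339 [0.43  0.225 0.   ]
scene scoop_base 0.64 [319. 206.] 291 347 172 238 [ 0.437 -0.065  0.   ]
scene scale 0.67 [226. 174.] 164 291 136 218 [ 0.474 -0.348  0.   ]
scene pan 0.58 [228. 176.] 164 291 137 218 [ 0.481 -0.334  0.   ]
scene flap 0.62 [444. 228.] 415 469 210 242 [0.322 0.199 0.   ]
scene cap_a_mid 0.65 [308. 208.] 302 308 204 212 [ 0.459 -0.079  0.   ]
scene cap_a_mid 0.51 [311. 219.] 309 316 213 225 [ 0.49  -0.047  0.   ]
scene spray 0.69 [161. 223.] 143 180 166 266 [ 0.728 -0.292  0.   ]
scene spray 0.51 [228. 173.] 164 291 136 218 [ 0.467 -0.348  0.   ]
scene mouse 0.72 [239. 290.] 212 265 266 316 [ 0.758 -0.01   0.   ]
scene scanner 0.86 [358. 378.] 302 453 329 419 [0.766 0.25  0.   ]
scene roll 0.76 [300. 304.] 281 319 281 320 [0.71  0.096 0.   ]
scene roll 0.29 [326. 211.] 324 330 209 220 [ 0.442 -0.04   0.   ]
scene pencup 0.72 [198. 256.] 176 218 208 288 [ 0.746 -0.139  0.   ]
side bin 0.64 [303. 343.] 240 370 270 416 [0.53  0.197 0.   ]
side bin 0.29 [217. 284.] 195 231 269 304 [0.708 0.074 0.   ]
side scoop_base 0.66 [340. 2
[... 439 characters left out ...]
ide clip_a_mid 0.47 [330. 176.] 267 386 146 205 [ 0.485 -0.352  0.   ]
side clip_a_mid 0.41 [327. 248.] 318 331 242 253 [ 0.491 -0.055  0.   ]
side spray 0.97 [208. 168.] 192 224 135 211 [ 0.832 -0.371  0.   ]
side mouse 0.56 [200. 252.] 175 225 237 266 [ 0.766 -0.019  0.   ]
side mouse 0.22 [302. 343.] 240 370 270 417 [0.531 0.197 0.   ]
side scanner 0.96 [150. 354.] 124 185 306 419 [0.786 0.242 0.   ]
side scanner 0.63 [198. 252.] 174 225 237 266 [ 0.768 -0.016  0.   ]
side roll 0.84 [212. 288.] 195 231 269 304 [0.714 0.085 0.   ]
side roll 0.46 [306. 303.] 265 343 289 316 [0.53  0.108 0.   ]
side pencup 0.63 [200. 209.] 182 215 175 238 [ 0.805 -0.176  0.   ]
[(425, 400, 3), (506, 400, 3)]
```

View pics/crop.png

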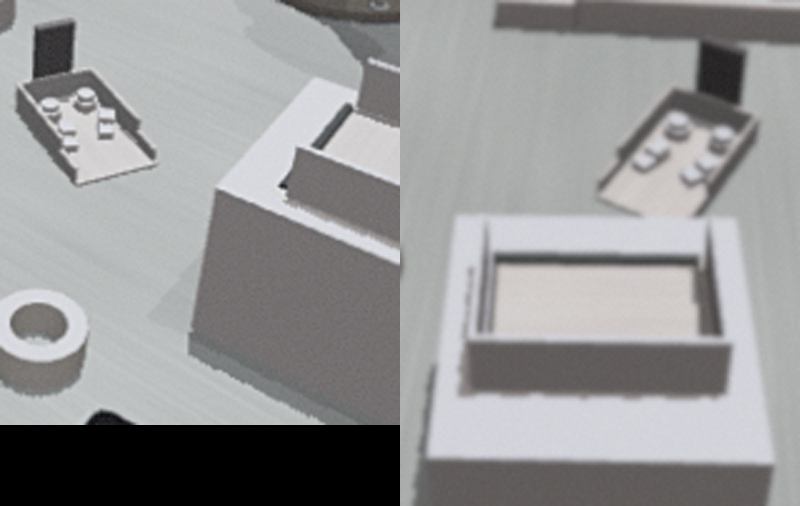

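```bash
cat > fit.py <<'E'
from h import *
from scipy.optimize import least_squares, minimize
ms={c:imaging.camera_model(c) for c in ["scene","side"]}
def place(p,P): 
    c,s=np.cos(p[2]),np.sin(p[2]); P=np.float64(P); return np.c_[P[:,0]*c-P[:,1]*s+p[0],P[:,0]*s+P[:,1]*c+p[1],P[:,2]]
def fit(obs,p0):
    def r(p): return np.concatenate([(proj(place(p,[o[1]]),ms[o[0]])[0]-o[2]) for o in obs])
    s=least_squares(r,p0,loss="soft_l1"); print(np.round(s.x,4),np.round(s.fun,1)); return s.x
def box(x0,x1,y0,y1,z0,z1): return [(x,y,z) for x in(x0,x1) for y in(y0,y1) for z in(z0,z1)]
def iou(p,parts,masks):
    t=0
    for c,k in masks.items():
        im=np.zeros((420,560),np.uint8)
        for P in parts: cv2.fillConvexPoly(im,cv2.convexHull(np.int32(np.round(proj(place(p,P),ms[c])*16))),1,shift=4)
        t+=(im.astype(bool)&k).sum()/(im.astype(bool)|k).sum()
    return -t/len(masks)
def mfit(parts,name,p0):
    k={c:np.load(f"m_{c}_{name}.npy") for c in ms}
    s=minimize(iou,p0,args=(parts,k),method="Nelder-Mead",options=dict(initial_simplex=np.array(p0)+np.r_[np.zeros((1,3)),np.diag([.03,.03,.2])]))
    print(name,np.round(s.x,4),round(s.fun,3)); return s.x
E
python3 - <<'E'
from fit import *
S=[("scene",(.07,.04,0),(348.2,229)),("scene",(.07,-.04,0),(316.2,238.2)),("scene",(-.065,.02,.082),(314.2,173)),("scene",(-.065,-.02,.082),(298.2,175)),
("side",(.07,-.04,0),(303.9,263.5)),("side",(-.065,.02,.082),(360.1,208.8)),("side",(-.065,-.02,.082),(341.4,205))]
print("scoop");fit(S,[.45,-.06,1.5])
b=.085
B=[("side",(-b,-b,.13),(251,270.2)),("side",(-b,b,.13),(356.8,271)),("side",(b,-b,.13),(240.9,362.5)),("side",(b,b,.13),(369.9,364)),("scene",(-b,-b,.13),(372.2,239.8)),("scene",(-b,b,.13),(411,196.2))]
print("bin");fit(B,[.45,.2,1.5])
mfit([box(-b,b,-b,b,0,.13),box(-.045,.045,-.065,.065,.13,.17)],"bin",[.48,.2,1.57])
mfit([box(-.11,.11,-.1,.1,0,.05),box(-.1,.1,-.09,.09,.05,.06),box(.11,.185,-.1,.1,0,.037)],"scale",[.45,-.35,0])
mfit([box(-.07,.07,-.04,.04,0,.028),box(-.07,-.06,-.02,.02,0,.082)],"scoop_base",[.45,-.06,1.2])
E
```

```text
scoop
[ 0.4735 -0.0411  1.1234] [ 0.1  0.3  0.1 -0.1 -0.1 -1.9  0.4 -0.7 -0.6  1.6 -0.8 -0.1  0.6 -1.7]
bin
[0.5275 0.2428 1.6422] [-0.1  1.  -0.8  1.  -0.5  0.   1.3  0.6 -1.2 -1.8 -0.6 -2.2]
bin [0.5286 0.2429 1.6378] -0.979
scale [ 0.4622 -0.3213 -0.0151] -0.922
scoop_base [ 0.4752 -0.0413  1.0827] -0.759
```

```bash
cat > plan.py <<'E'
import sys; from h import *
def head(o):
    M=Rq(o["tool_rot"]); return np.degrees(np.arctan2(M[1,0],M[0,0])),np.degrees(np.arccos(-M[2,2]))
def plan(way,g,step=.046):
    """way: [x,y,z,heading deg] list; prints rows in tool axes"""
    o=readout.get_obs(); p=np.array(o["eef_pos"]); h=head(o)[0]; rows=[]
    for w in way:
        d=np.array(w[:3])-p; dh=(w[3]-h+180)%360-180
        n=max(1,int(np.ceil(max(np.linalg.norm(d)/step,abs(dh)/8.4))))
        for i in range(n):
            a=np.radians(h); x=np.array([np.cos(a),np.sin(a),0]); y=np.array([np.sin(a),-np.cos(a),0])
            s=d/n*100; rows.append([round(float(v),2) for v in (s@x,s@y,-s[2],-dh/n)]+[g]); h+=dh/n
        p=np.array(w[:3])
    for i in range(0,len(rows),8): print(str(rows[i:i+8]).replace(" ",""))
def st():
    o=readout.get_obs(); print("t",round(o["t"],2),"p",np.round(o["eef_pos"],4),"h,tilt",np.round(head(o),2),"F",np.round(o["contact_force"],1),"M",np.round(o["torque"],2),"w",round(o["gripper_width"],3),"g",round(o["grasp_force"],1),"q",np.round(o["q"],2))
E
python3 -c "
from plan import *
plan([[.50,.28,.235,110],[.447,-.085,.235,64]],-1)"
```

```text
[[-3.84,-2.42,-0.04,5.15,-1],[-4.04,-2.07,-0.04,5.15,-1],[-4.21,-1.7,-0.04,5.15,-1],[-4.35,-1.31,-0.04,5.15,-1],[-4.45,-0.92,-0.04,5.15,-1],[-4.51,-0.51,-0.04,5.15,-1],[-4.54,-0.11,-0.04,5.15,-1],[-4.53,0.3,-0.04,5.15,-1]]
[[-4.48,0.71,-0.04,5.15,-1],[-3.61,-1.94,-0.0,5.11,-1],[-3.77,-1.61,-0.0,5.11,-1],[-3.9,-1.27,-0.0,5.11,-1],[-3.99,-0.92,-0.0,5.11,-1],[-4.06,-0.56,-0.0,5.11,-1],[-4.09,-0.19,-0.0,5.11,-1],[-4.09,0.17,-0.0,5.11,-1]]
[[-4.06,0.54,-0.0,5.11,-1],[-4.0,0.9,-0.0,5.11,-1]]
```

>>> {"fn": "drive_tool", "kwargs": {"series": [[-3.8, -2.4, 0, 5.2, -1], [-4.0, -2.1, 0, 5.2, -1], [-4.2, -1.7, 0, 5.2, -1], [-4.4, -1.3, 0, 5.2, -1], [-4.5, -0.9, 0, 5.2, -1], [-4.5, -0.5, 0, 5.2, -1], [-4.5, -0.1, 0, 5.2, -1], [-4.5, 0.3, 0, 5.2, -1]]}}

```text
t: 2.2
eef_pos: [0.4741, 0.316, 0.2316]
tool_rot: [0.0, 0.541, 0.841, 0.0]
contact_force: [0.6, 0.8, 0.6]
gripper_width: 0.999
grasp_force: 0.0
```

```bash
python3 -c "
from plan import *
st();plan([[.447,-.085,.235,64]],-1)"
```

```text
t 2.2 p [0.4741 0.316  0.2316] h,tilt [1.1454e+02 4.0000e-02] F [0.6 0.8 0.6] M [ 0.07 -0.02  0.02] w 0.999 g 0.0 q [-0.92  0.31  0.27  1.83 -0.1   1.02 -0.18]
[[-3.93,-2.12,-0.04,5.62,-1],[-4.12,-1.73,-0.04,5.62,-1],[-4.27,-1.32,-0.04,5.62,-1],[-4.37,-0.9,-0.04,5.62,-1],[-4.44,-0.46,-0.04,5.62,-1],[-4.47,-0.03,-0.04,5.62,-1],[-4.45,0.41,-0.04,5.62,-1],[-4.38,0.84,-0.04,5.62,-1]]
[[-4.28,1.27,-0.04,5.62,-1]]
```

>>> {"fn": "drive_tool", "kwargs": {"series": [[-3.9, -2.1, 0, 5.6, -1], [-4.1, -1.7, 0, 5.6, -1], [-4.3, -1.3, 0, 5.6, -1], [-4.4, -0.9, 0, 5.6, -1], [-4.4, -0.5, 0, 5.6, -1], [-4.5, 0, 0, 5.6, -1], [-4.4, 0.4, 0, 5.6, -1], [-2.0, 0.4, 0, 3, -1]]}}

```text
t: 3.0
eef_pos: [0.4522, -0.0181, 0.2316]
tool_rot: [0.0, 0.809, 0.588, 0.0]
contact_force: [-0.1, 0.1, 0.6]
gripper_width: 0.995
grasp_force: 0.0
```

```bash
python3 - <<'E'
from plan import *
import pickle
im=imaging.read_camera("wrist");m=imaging.camera_model("wrist");st()
cv2.imwrite("pics/w1.png",im[:,:,::-1]);pickle.dump(m,open("w1.pkl","wb"))
for d in imaging.cut_out("scoop_handle","wrist")[:1]:print(d["conf"],d["centre"])
# predicted projections
from fit import place
p=[.4742,-.0412,1.115]
print(np.round(proj(place(p,[(.07,.04,0),(.07,-.04,0),(-.065,.02,.082),(-.065,-.02,.082),(-.06,.04,.028),(-.06,-.04,.028)]),m)))
E
```

```text
t 3.05 p [ 0.4522 -0.0198  0.2317] h,tilt [7.187e+01 5.000e-02] F [-0.1 -2.5 -1. ] M [-0.17 -0.01 -0.02] w 0.997 g 0.0 q [-0.62  0.1   0.58  2.09 -0.07  0.96 -0.33]
0.56 [303.3, 188.0]
[[273. 108.]
 [352. 119.]
 [274. 271.]
 [318. 277.]
 [255. 239.]
 [332. 249.]]
```

View pics/w1.png

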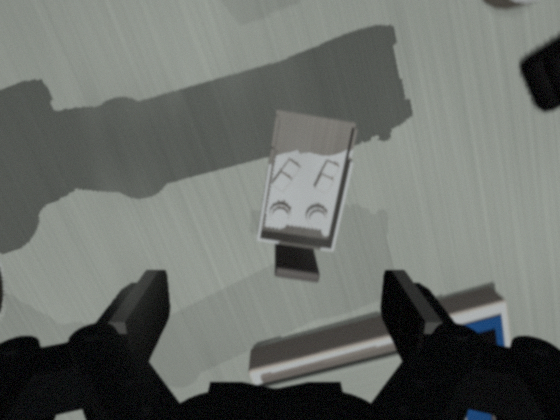

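```bash
python3 -c "
from plan import *
st();plan([[.4474,-.1004,.19,64],[.4474,-.1004,.06,64]],-1)"
```

```text
t 3.1 p [ 0.4526 -0.0171  0.2316] h,tilt [7.218e+01 4.000e-02] F [ 0.3  0.3 -1. ] M [0.02 0.06 0.05] w 1.003 g 0.0 q [-0.63  0.1   0.57  2.09 -0.07  0.96 -0.33]
[[-2.7,0.68,1.39,2.73,-1],[-2.66,0.81,1.39,2.73,-1],[-2.62,0.94,1.39,2.73,-1],[0.0,0.0,4.33,-0.0,-1],[0.0,0.0,4.33,-0.0,-1],[0.0,0.0,4.33,-0.0,-1]]
```

>>> {"fn": "drive_tool", "kwargs": {"series": [[-2.7, 0.7, 1.4, 2.7, -1], [-2.7, 0.8, 1.4, 2.7, -1], [-2.6, 0.9, 1.4, 2.7, -1], [0, 0, 2.5, 0, -1], [0, 0, 2.5, 0, -1], [0, 0, 2.5, 0, -1], [0, 0, 0, 0, -1]]}}

```text
t: 3.8
eef_pos: [0.4463, -0.0959, 0.1119]
tool_rot: [-0.002, 0.845, 0.534, -0.002]
contact_force: [0.1, 0.4, 0.3]
gripper_width: 1.002
grasp_force: 0.0
```

```bash
python3 - <<'E'
from plan import *
T=[]
for c in ["wrist","side"]:
    im=imaging.read_camera(c); T.append(im[:,:,::-1] if c=="wrist" else cv2.resize(im[150:280,270:443,::-1],(560,420)))
st()
cv2.imwrite("pics/w2.png",cv2.resize(np.hstack(T),(800,300)))
plan([[.4474,-.1004,.06,64]],-1)
E
```

```text
t 3.9 p [ 0.4482 -0.0968  0.1144] h,tilt [6.455e+01 5.000e-02] F [-0.3 -1.1  0.7] M [-0.01 -0.   -0.02] w 1.001 g 0.0 q [-0.41  0.33  0.59  2.19 -0.28  0.69 -0.08]
[[-0.18,0.04,2.72,0.27,-1],[-0.18,0.04,2.72,0.27,-1]]
```

View pics/w2.png

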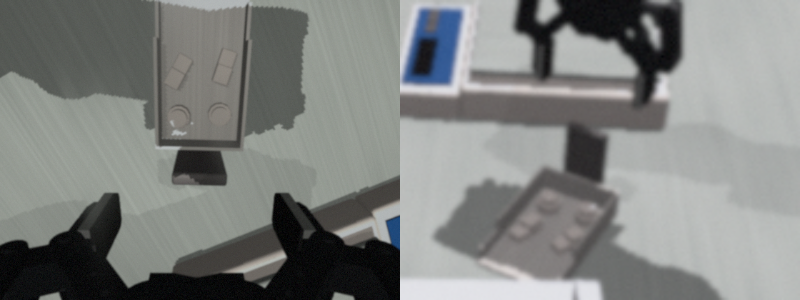

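>>> {"fn": "drive_tool", "kwargs": {"series": [[-0.3, 0.1, 2.7, 0.4, -1], [0, 0, 2.7, 0, -1], [0, 0, 0, 0, -1], [0, 0, 0, 0, 0.2], [0, 0, 0, 0, 0.4], [0, 0, 0, 0, 0.7], [0, 0, 0, 0, 1], [0, 0, 0, 0, 1]], "squeeze": 120}}

```text
t: 4.7
eef_pos: [0.4484, -0.1007, 0.0621]
tool_rot: [0.0, 0.848, 0.53, 0.001]
contact_force: [-4.2, 0.8, 17.6]
gripper_width: 0.435
grasp_force: 118.1
```

```bash
python3 -c "
from plan import *
st()"
```

```text
t 4.7 p [ 0.4484 -0.1007  0.0621] h,tilt [64.04  0.14] F [-4.2  0.8 17.6] M [0.27 0.92 0.07] w 0.435 g 118.1 q [-0.33  0.43  0.51  2.22 -0.39  0.57  0.02]
```

>>> {"fn": "drive_tool", "kwargs": {"series": [[0, 0, -0.5, 0, 1], [0, 0, -1.0, 0, 1], [0, 0, -1.5, 0, 1], [0, 0, -1.5, 0, 1], [0, 0, 0, 0, 1], [0, 0, 0, 0, 1]]}}

```text
t: 5.3
eef_pos: [0.4476, -0.1005, 0.1055]
tool_rot: [0.0, 0.848, 0.53, 0.0]
contact_force: [0.3, -0.2, -2.0]
gripper_width: 0.431
grasp_force: 120.3
```

```bash
python3 - <<'E'
from plan import *
T=[]
for c in ["wrist","scene"]:
    im=imaging.read_camera(c); T.append(im[:,:,::-1] if c=="wrist" else cv2.resize(im[120:255,240:420,::-1],(560,420)))
st()
cv2.imwrite("pics/w3.png",cv2.resize(np.hstack(T),(800,300)))
E
```

```text
t 5.4 p [ 0.447  -0.1005  0.1049] h,tilt [6.406e+01 5.000e-02] F [-0.1 -0.5 -1.8] M [-0.06  0.03  0.07] w 0.432 g 120.3 q [-0.4   0.35  0.58  2.2  -0.31  0.67 -0.05]
```

View pics/w3.png

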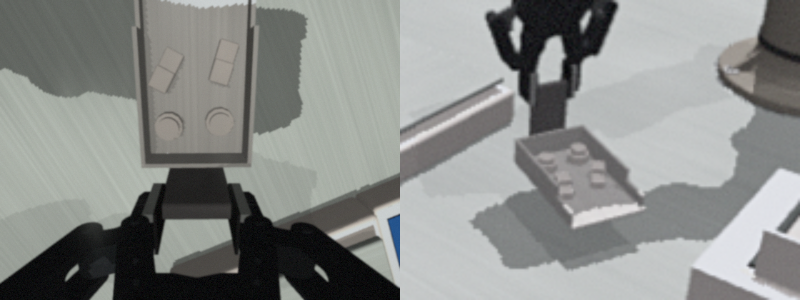

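```bash
python3 -c "
from plan import *
plan([[.447,-.1005,.24,64],[.537,.11,.262,94]],1,.02)"
```

```text
[[0.0,-0.0,-1.93,0.01,1],[0.0,-0.0,-1.93,0.01,1],[0.0,-0.0,-1.93,0.01,1],[0.0,-0.0,-1.93,0.01,1],[0.0,-0.0,-1.93,0.01,1],[0.0,-0.0,-1.93,0.01,1],[0.0,-0.0,-1.93,0.01,1],[1.91,-0.09,-0.18,-2.5,1]]
[[1.91,-0.01,-0.18,-2.5,1],[1.91,0.07,-0.18,-2.5,1],[1.9,0.15,-0.18,-2.5,1],[1.89,0.24,-0.18,-2.5,1],[1.88,0.32,-0.18,-2.5,1],[1.87,0.4,-0.18,-2.5,1],[1.85,0.48,-0.18,-2.5,1],[1.82,0.56,-0.18,-2.5,1]]
[[1.8,0.64,-0.18,-2.5,1],[1.77,0.72,-0.18,-2.5,1],[1.73,0.8,-0.18,-2.5,1]]
```

>>> {"fn": "drive_tool", "kwargs": {"series": [[0, 0, -1, 0, 1], [0, 0, -2, 0, 1], [0, 0, -2, 0, 1], [0, 0, -2, 0, 1], [0, 0, -2, 0, 1], [0, 0, -2, 0, 1], [0.5, 0, -2, -1, 1], [1.2, 0, -1.5, -2, 1]]}}

```text
t: 6.2
eef_pos: [0.4543, -0.0865, 0.2517]
tool_rot: [0.0, 0.834, 0.552, 0.0]
contact_force: [0.8, -0.6, -1.7]
gripper_width: 0.427
grasp_force: 120.4
```

>>> {"fn": "drive_tool", "kwargs": {"series": [[1.9, 0, -0.2, -2.5, 1], [1.9, 0.1, -0.2, -2.5, 1], [1.9, 0.1, -0.2, -2.5, 1], [1.9, 0.2, -0.2, -2.5, 1], [1.9, 0.3, -0.2, -2.5, 1], [1.9, 0.4, -0.2, -2.5, 1], [1.9, 0.5, -0.2, -2.5, 1], [1.8, 0.6, -0.2, -2.5, 1]]}}

```text
t: 7.0
eef_pos: [0.5139, 0.0581, 0.2663]
tool_rot: [-0.0, 0.724, 0.69, -0.0]
contact_force: [-1.2, 1.1, -1.2]
gripper_width: 0.433
grasp_force: 120.4
```

```bash
python3 -c "
from plan import *
st();plan([[.534,.155,.256,94]],1,.015)"
```

```text
t 7.0 p [0.5139 0.0581 0.2663] h,tilt [8.727e+01 1.000e-02] F [-1.2  1.1 -1.2] M [-0.13 -0.02 -0.  ] w 0.433 g 120.4 q [-0.69  0.19  0.53  1.91 -0.11  1.07 -0.16]
[[1.4,0.22,0.15,-0.96,1],[1.39,0.24,0.15,-0.96,1],[1.39,0.27,0.15,-0.96,1],[1.38,0.29,0.15,-0.96,1],[1.38,0.31,0.15,-0.96,1],[1.37,0.34,0.15,-0.96,1],[1.37,0.36,0.15,-0.96,1]]
```

>>> {"fn": "drive_tool", "kwargs": {"series": [[1.6, 0.2, 0.1, -1, 1], [1.5, 0.2, 0.1, -1, 1], [1.4, 0.3, 0.1, -1, 1], [1.2, 0.3, 0.1, -1, 1], [0.8, 0.3, 0.1, -1, 1], [0.5, 0.3, 0.1, -0.7, 1], [0, 0, 0, 0, 1]]}}

```text
t: 7.7
eef_pos: [0.5308, 0.1268, 0.2601]
tool_rot: [0.0, 0.69, 0.724, -0.0]
contact_force: [0.1, -0.4, -2.4]
gripper_width: 0.431
grasp_force: 120.4
```

```bash
python3 - <<'E'
from plan import *
T=[]
for c in ["wrist","side"]:
    im=imaging.read_camera(c); T.append(im[:,:,::-1] if c=="wrist" else cv2.resize(im[180:390,190:470,::-1],(560,420)))
st()
cv2.imwrite("pics/w4.png",cv2.resize(np.hstack(T),(800,300)))
plan([[.534,.155,.252,94]],1,.015)
E
```

```text
t 7.8 p [0.5306 0.1256 0.2602] h,tilt [9.269e+01 3.000e-02] F [-1.  -0.2 -1.7] M [-0.1  -0.02  0.  ] w 0.431 g 120.4 q [-0.74  0.25  0.48  1.86 -0.13  1.07 -0.17]
[[0.97,0.16,0.27,-0.44,1],[0.97,0.17,0.27,-0.44,1],[0.97,0.18,0.27,-0.44,1]]
```

View pics/w4.png

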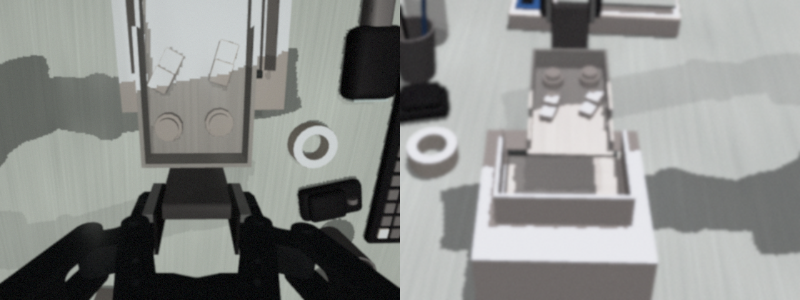

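>>> {"fn": "drive_tool", "kwargs": {"series": [[0.9, 0.2, 0.2, -0.4, 1], [0.9, 0.2, 0.2, -0.4, 1], [0.7, 0.1, 0.2, -0.4, 1], [0.4, 0, 0, 0, 1], [0, 0, 0, 0, 1]]}}

```text
t: 8.3
eef_pos: [0.5337, 0.1565, 0.2541]
tool_rot: [-0.0, 0.682, 0.732, -0.0]
contact_force: [-0.6, 0.0, -2.1]
gripper_width: 0.43
grasp_force: 120.4
```

>>> {"fn": "drive_tool", "kwargs": {"series": [[0, 0, 0, 0, 1], [0, 0, 0, 0, 1], [0, 0, 0, 0, 1]], "squeeze": 20}}

```text
t: 8.6
eef_pos: [0.534, 0.1551, 0.2544]
tool_rot: [0.0, 0.683, 0.731, 0.0]
contact_force: [-0.5, 0.9, -2.0]
gripper_width: 0.431
grasp_force: 120.4
```

```bash
cat > pitch.py <<'E'
from plan import *
from scipy.optimize import minimize_scalar
from fit import box
def pitch():
    """pitch (deg, front down) from scoop mask in wrist view: parts rotated about the pivot (grip point)"""
    im=imaging.read_camera("wrist");m=imaging.camera_model("wrist");o=readout.get_obs()
    d=imaging.cut_out("scoop_base","wrist"); 
    if not d: print("none"); return im,None
    k=d[0]["mask"]; M=Rq(o["tool_rot"]); p=np.array(o["eef_pos"])
    X=M[:,0]; Z=np.array([0,0,1.]); Y=np.cross(Z,X); off=.013
    parts=[np.array(b)-[-.065,0,.061+off] for b in (box(-.06,.035,-.04,.04,0,.028),box(.035,.07,-.04,.04,0,.016),box(-.07,-.06,-.02,.02,0,.082))]
    def cost(t):
        t=np.radians(t); img=np.zeros((420,560),np.uint8)
        for P in parts:
            x=P[:,0]*np.cos(t)+P[:,2]*np.sin(t); z=-P[:,0]*np.sin(t)+P[:,2]*np.cos(t)
            W=p+off*Z+x[:,None]*X+P[:,1:2]*Y+z[:,None]*Z
            cv2.fillConvexPoly(img,cv2.convexHull(np.int32(np.round(proj(W,m)*16))),1,shift=4)
        b=img.astype(bool); return -(b&k).sum()/(b|k).sum()
    c=[cost(t) for t in range(-20,81)]; i=int(np.argmin(c)); print("pitch",i-20,"iou",round(-c[i],2),"conf",round(d[0]["conf"],2))
    return im,i-20
E
python3 - <<'E'
from pitch import *
im,_=pitch();st()
E
```

```text
pitch 0 iou 0.82 conf 0.75
t 8.7 p [0.5339 0.1553 0.2544] h,tilt [9.392e+01 1.000e-02] F [ 0.5 -0.2 -1.5] M [-0.08  0.02  0.  ] w 0.431 g 120.4 q [-0.77  0.27  0.46  1.84 -0.14  1.06 -0.19]
```

>>> {"fn": "drive_tool", "kwargs": {"series": [[0, 0, 0, 0, 0.7], [0, 0, 0, 0, 0.7]], "squeeze": 20}}

```text
t: 8.9
eef_pos: [0.5339, 0.1555, 0.2543]
tool_rot: [0.0, 0.682, 0.731, 0.0]
contact_force: [0.1, -0.1, -2.2]
gripper_width: 0.434
grasp_force: 120.4
```

```bash
python3 - <<'E'
from pitch import *
im,_=pitch();st()
E
```

```text
pitch 0 iou 0.82 conf 0.61
t 9.0 p [0.5339 0.1555 0.2543] h,tilt [93.95  0.  ] F [-0.3  0.4 -1.3] M [-0.09 -0.09 -0.02] w 0.43 g 120.4 q [-0.77  0.27  0.46  1.84 -0.14  1.06 -0.19]
```

>>> {"fn": "drive_tool", "kwargs": {"series": [[0, 0, 0, 0, 0.4], [0, 0, 0, 0, 0.3]], "squeeze": 20}}

```text
t: 9.2
eef_pos: [0.5339, 0.1555, 0.2543]
tool_rot: [-0.0, 0.682, 0.731, 0.0]
contact_force: [-0.1, 0.0, -2.0]
gripper_width: 0.432
grasp_force: 120.4
```

>>> {"fn": "drive_tool", "kwargs": {"series": [[0, 0, 0, 0, 0.2]], "squeeze": 20}}

```text
t: 9.3
eef_pos: [0.5339, 0.1555, 0.2543]
tool_rot: [-0.0, 0.682, 0.731, 0.0]
contact_force: [-0.9, 0.6, -1.8]
gripper_width: 0.433
grasp_force: 120.4
```

>>> {"fn": "drive_tool", "kwargs": {"series": [[-0.8, 0, 0, 0, 1], [-1.2, 0, 0.5, 0, 1], [-0.7, 0, 1, 0, 1], [0, 0, 1.3, 0, 1], [0, 0, 1.3, 0, 1], [0, 0, 0.8, 0, 1], [0, 0, 0.4, 0, 1], [0.8, 0, 0, 0, 1]], "squeeze": 20}}

```text
t: 10.1
eef_pos: [0.5349, 0.1358, 0.2005]
tool_rot: [-0.0, 0.683, 0.731, -0.001]
contact_force: [-0.0, -0.3, -2.0]
gripper_width: 0.433
grasp_force: 120.4
```

>>> {"fn": "drive_tool", "kwargs": {"series": [[0.4, 0, 0, 0, 1], [0.3, 0, 0, 0, 1], [0.2, 0, 0, 0, 1], [0, 0, 0, 0, 1]]}}

```text
t: 10.5
eef_pos: [0.5347, 0.1461, 0.2016]
tool_rot: [0.0, 0.682, 0.731, 0.0]
contact_force: [0.3, 0.4, -2.0]
gripper_width: 0.431
grasp_force: 120.4
```

```bash
python3 - <<'E'
from pitch import *
im,_=pitch();st()
E
```

```text
pitch -1 iou 0.82 conf 0.81
t 10.6 p [0.5347 0.1455 0.2015] h,tilt [9.395e+01 2.000e-02] F [ 0.3  0.1 -2.8] M [-0.06  0.   -0.01] w 0.433 g 120.4 q [-0.74  0.33  0.45  1.9  -0.17  0.95 -0.14]
```

>>> {"fn": "drive_tool", "kwargs": {"series": [[0.3, 0, 0, 0, 1], [0.3, 0, 0, 0, 1], [0.3, 0, 0, 0, 1], [0, 0, 0, 0, 1]]}}

```text
t: 11.0
eef_pos: [0.5344, 0.1508, 0.2015]
tool_rot: [0.001, 0.683, 0.73, -0.002]
contact_force: [-0.2, -9.3, 1.4]
gripper_width: 0.43
grasp_force: 120.9
```

>>> {"fn": "drive_tool", "kwargs": {"series": [[0.2, 0, -0.3, 0, 1], [0.2, 0, -0.3, 0, 1], [0.2, 0, -0.3, 0, 1], [0, 0, 0, 0, 1]]}}

```text
t: 11.4
eef_pos: [0.5339, 0.156, 0.2101]
tool_rot: [0.002, 0.684, 0.73, -0.002]
contact_force: [1.2, -9.6, -3.6]
gripper_width: 0.432
grasp_force: 120.3
```

```bash
python3 - <<'E'
from pitch import *
im,_=pitch();st()
E
```

```text
pitch 5 iou 0.83 conf 0.72
t 11.5 p [0.5339 0.1558 0.2098] h,tilt [93.75  0.34] F [ 1.7 -9.4 -3.4] M [-3.05 -0.48 -0.18] w 0.425 g 120.4 q [-0.76  0.32  0.45  1.89 -0.16  0.97 -0.17]
```

>>> {"fn": "drive_tool", "kwargs": {"series": [[0.3, 0, -0.4, 0, 1], [0.3, 0, -0.4, 0, 1], [0.3, 0, -0.4, 0, 1], [0.3, 0, -0.4, 0, 1], [0.3, 0, -0.4, 0, 1], [0, 0, 0, 0, 1]]}}

```text
t: 12.1
eef_pos: [0.5333, 0.1723, 0.2307]
tool_rot: [0.002, 0.683, 0.73, -0.001]
contact_force: [0.8, -8.7, 0.2]
gripper_width: 0.427
grasp_force: 120.5
```

```bash
python3 - <<'E'
from pitch import *
im,_=pitch();st()
E
```

```text
pitch 17 iou 0.83 conf 0.89
t 12.2 p [0.5332 0.172  0.2304] h,tilt [93.77  0.23] F [-0.1 -7.2  0.8] M [-2.3  -0.29 -0.25] w 0.429 g 120.5 q [-0.79  0.31  0.45  1.86 -0.15  1.01 -0.21]
```

>>> {"fn": "drive_tool", "kwargs": {"series": [[0.4, 0, -0.5, 0, 1], [0.4, 0, -0.4, 0, 1], [0.4, 0, -0.4, 0, 1], [0.4, 0, -0.4, 0, 1], [0.4, 0, -0.4, 0, 1], [0.4, 0, -0.3, 0, 1], [0.4, 0, -0.3, 0, 1], [0, 0, 0, 0, 1]]}}

```text
t: 13.0
eef_pos: [0.5305, 0.2, 0.2573]
tool_rot: [0.001, 0.683, 0.731, -0.002]
contact_force: [-0.8, -8.7, 1.6]
gripper_width: 0.429
grasp_force: 118.4
```

```bash
python3 - <<'E'
from pitch import *
im,_=pitch();st()
T=[im[:,:,::-1]]
im=imaging.read_camera("side"); T.append(cv2.resize(im[180:390,190:470,::-1],(560,420)))
cv2.imwrite("pics/w5.png",cv2.resize(np.hstack(T),(800,300)))
E
```

```text
none
t 13.1 p [0.5306 0.1997 0.2571] h,tilt [93.86  0.31] F [-0.4 -8.1  1.1] M [-2.5   0.25  0.29] w 0.429 g 118.4 q [-0.83  0.29  0.45  1.81 -0.14  1.07 -0.27]
```

View pics/w5.png

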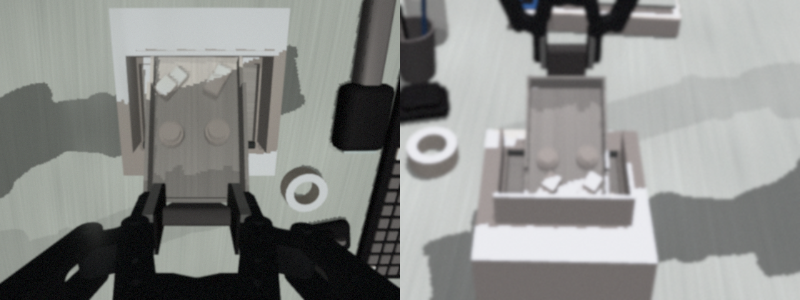

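>>> {"fn": "drive_tool", "kwargs": {"series": [[-1, 0, 0, 0, 1], [-1.2, 0, 0.4, 0, 1], [-1, 0, 1, 0, 1], [-0.3, 0, 1.2, 0, 1], [0, 0, 1.0, 0, 1], [0, 0, 0.6, 0, 1], [0, 0, 0, 0, 1], [0, 0, 0, 0, 1]]}}

```text
t: 13.95
eef_pos: [0.5327, 0.1692, 0.2152]
tool_rot: [-0.0, 0.682, 0.731, -0.0]
contact_force: [-1.5, 0.4, -1.0]
gripper_width: 0.436
grasp_force: 118.8
```

```bash
python3 - <<'E'
from pitch import *
im,_=pitch();st()
T=[im[:,:,::-1]]
im=imaging.read_camera("side"); T.append(cv2.resize(im[180:390,190:470,::-1],(560,420)))
cv2.imwrite("pics/w6.png",cv2.resize(np.hstack(T),(800,300)))
E
```

```text
pitch 26 iou 0.85 conf 0.56
t 14.05 p [0.5329 0.1692 0.2156] h,tilt [9.4e+01 3.0e-02] F [-0.2  0.6 -0.3] M [0.22 0.21 0.13] w 0.431 g 118.8 q [-0.78  0.32  0.45  1.88 -0.16  0.98 -0.19]
```

View pics/w6.png

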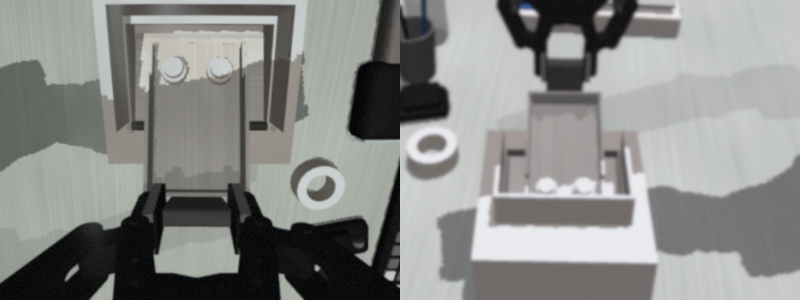

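>>> {"fn": "drive_tool", "kwargs": {"series": [[-2, 0, -0.3, 0, 1], [2, 0, 0.3, 0, 1], [-2, 0, -0.3, 0, 1], [2, 0, 0.6, 0, 1], [-2.5, 0, -0.6, 0, 1], [2.2, 0, 0.6, 0, 1], [0, 0, 0, 0, 1]]}}

```text
t: 14.8
eef_pos: [0.5333, 0.1681, 0.2125]
tool_rot: [-0.0, 0.681, 0.732, 0.001]
contact_force: [1.3, 0.4, 0.2]
gripper_width: 0.428
grasp_force: 118.8
```

```bash
python3 - <<'E'
from pitch import *
im,_=pitch();st()
for t in ["cap_a_mid","clip_a_mid"]: print(t,[(round(d["conf"],2),np.round(d["centre"]),int(d["mask"].sum())) for d in imaging.cut_out(t,"wrist")])
T=[im[:,:,::-1]]
im=imaging.read_camera("side"); T.append(cv2.resize(im[180:390,190:470,::-1],(560,420)))
cv2.imwrite("pics/w7.png",cv2.resize(np.hstack(T),(800,300)))
E
```

```text
pitch 26 iou 0.92 conf 0.8
t 14.9 p [0.5333 0.1664 0.2126] h,tilt [9.405e+01 5.000e-02] F [ 0.2  1.1 -0.2] M [ 0.5  -0.02  0.06] w 0.426 g 118.9 q [-0.77  0.32  0.44  1.88 -0.17  0.97 -0.18]
cap_a_mid [(0.57, array([493., 325.]), 2185), (0.41, array([449., 260.]), 3676)]
clip_a_mid []
```

>>> {"fn": "drive_tool", "kwargs": {"series": [[-1, 0, -1, 0, 1], [-1.5, 0, -2, 0, 1], [-2, 0, -2.5, 0, 1], [-2.5, 0, -2.5, 0, 1], [-3, 0, -1, 0, 1], [-3, 0, 0, 0, 1], [-1, 0, 0, 0, 1], [0, 0, 0, 0, 1]]}}

```text
t: 15.85
eef_pos: [0.5424, 0.0227, 0.3027]
tool_rot: [0.0, 0.684, 0.729, -0.0]
contact_force: [-0.0, -0.3, -1.0]
gripper_width: 0.43
grasp_force: 118.6
```

```bash
python3 - <<'E'
from pitch import *
im,_=pitch();st()
T=[cv2.imread("pics/w7.png"),cv2.resize(im[:,:,::-1],(400,300))]
im=imaging.read_camera("side"); 
for t in ["cap_a_mid","clip_a_mid"]: print(t,[(round(d["conf"],2),np.round(d["centre"]),int(d["mask"].sum())) for d in imaging.cut_out(t,"side")])
T.append(cv2.resize(im[180:390,190:470,::-1],(400,300)))
cv2.imwrite("pics/w8.png",np.vstack([T[0],np.hstack(T[1:])]))
E
```

```text
pitch 27 iou 0.91 conf 0.93
t 15.95 p [0.5425 0.0263 0.3021] h,tilt [9.396e+01 5.000e-02] F [ 0.4  0.6 -0.9] M [-0.   -0.03 -0.02] w 0.434 g 118.6 q [-0.62  0.21  0.54  1.81 -0.12  1.15  0.03]
cap_a_mid []
clip_a_mid [(0.58, array([218., 288.]), 957)]
```

View pics/w8.png

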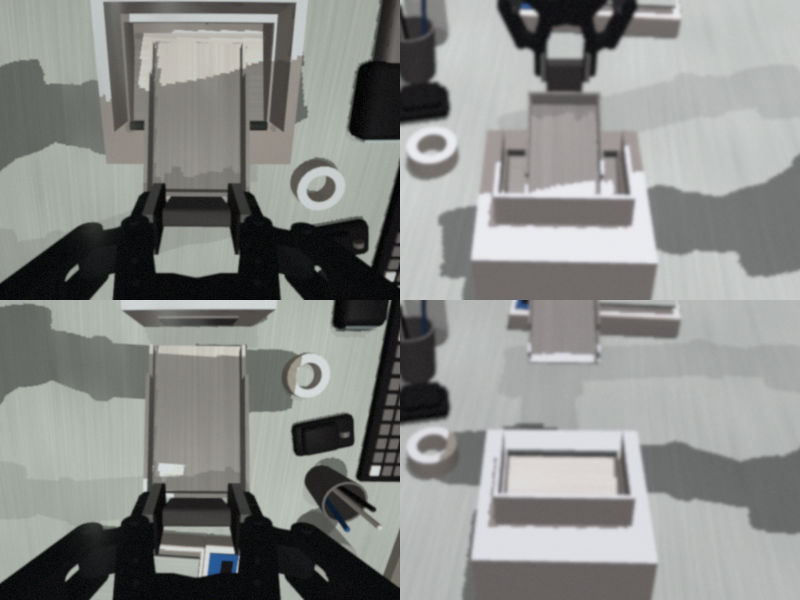

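```bash
python3 - <<'E'
from plan import *
from fit import ms
print(np.round(onz([(303,152),(380,153),(384,184),(300,185)],ms["side"],.06),3), np.round(onz([(186,163),(241,137),(291,160),(229,189)],ms["scene"],.06),3))
plan([[.4545,-.334,.215,60]],1,.038)
E
```

```text
[[ 0.562 -0.374  0.06 ]
 [ 0.356 -0.382  0.06 ]
 [ 0.36  -0.228  0.06 ]
 [ 0.56  -0.209  0.06 ]] [[ 0.575 -0.384  0.06 ]
 [ 0.37  -0.393  0.06 ]
 [ 0.386 -0.194  0.06 ]
 [ 0.59  -0.208  0.06 ]]
[[-3.22,-1.03,0.79,3.1,1],[-3.27,-0.86,0.79,3.1,1],[-3.31,-0.68,0.79,3.1,1],[-3.34,-0.5,0.79,3.1,1],[-3.37,-0.32,0.79,3.1,1],[-3.38,-0.14,0.79,3.1,1],[-3.38,0.05,0.79,3.1,1],[-3.37,0.23,0.79,3.1,1]]
[[-3.36,0.41,0.79,3.1,1],[-3.33,0.59,0.79,3.1,1],[-3.29,0.77,0.79,3.1,1]]
```

```bash
python3 - <<'E'
from fit import *
import fit
al=dict(ms)
for n in ["scale","pan"]:
  for hz in (.04,.05,.055):
    for cs in (["scene","side"],["scene"],["side"]):
      fit.ms=ms={c:al[c] for c in cs}
      fit.mfit([box(-.11,.11,-.1,.1,0,hz),box(-.1,.1,-.09,.09,hz,.06),box(.11,.185,-.1,.1,0,.02)+[(.11,-.1,.037),(.11,.1,.037)]],n,[.46,-.31,0])
# gradient edges along column through pan (side), rows
im=cv2.cvtColor(cv2.imread("pics/side0.png"),6).astype(int)
print(im[140:212,345]); 
E
```

```text
scale [ 0.4619 -0.3217 -0.0152] -0.937
scale [ 0.4625 -0.3203 -0.0079] -0.922
scale [ 0.4613 -0.3286 -0.0163] -0.97
scale [ 0.4621 -0.3211 -0.015 ] -0.932
scale [ 0.4629 -0.3201 -0.0063] -0.917
scale [ 0.4621 -0.3285 -0.0137] -0.963
scale [ 0.4619 -0.3213 -0.022 ] -0.925
scale [ 0.4629 -0.3196 -0.0231] -0.909
scale [ 0.4619 -0.3285 -0.0139] -0.957
pan [ 0.4609 -0.3225 -0.0225] -0.931
pan [ 0.4612 -0.3215 -0.0047] -0.91
pan [ 0.4611 -0.3275 -0.0169] -0.971
pan [ 0.4614 -0.3217 -0.0235] -0.926
pan [ 0.4638 -0.3211 -0.0237] -0.9
pan [ 0.4617 -0.328  -0.0119] -0.965
pan [ 0.4624 -0.324   0.0006] -0.92
pan [ 0.4619 -0.3205  0.0021] -0.895
pan [ 0.4621 -0.3281 -0.0129] -0.958
[172 173 173 174 173 176 177 179 177 179 179 178 175 178 175 177 175 175
 174 174 175 173 174 173 173 169 170 172 172 171 172 171 168 171 171 170
 169 171 170 169 171 157 125  97  94 107 119 133 154 183 186 159 124 101
  96  93  94  92  94  91  93  91  93  94  94  83  64  47  36  38  36  40]
```

>>> {"fn": "drive_tool", "kwargs": {"series": [[-2.5, -1.0, 0.4, 3, 1], [-3.4, -0.9, 0.8, 3, 1], [-3.4, -0.7, 0.8, 3, 1], [-3.4, -0.5, 0.8, 3, 1], [-3.4, -0.3, 0.8, 3, 1], [-3.4, -0.1, 0.8, 3, 1], [-3.4, 0, 0.8, 3, 1], [-3.4, 0.2, 0.8, 3, 1]]}}

```text
t: 16.9
eef_pos: [0.4778, -0.2345, 0.2419]
tool_rot: [-0.0, 0.82, 0.572, 0.0]
contact_force: [0.4, -0.3, -1.8]
gripper_width: 0.429
grasp_force: 118.5
```

```bash
python3 - <<'E'
from plan import *
st();plan([[.4545,-.336,.205,60]],1,.025)
E
```

```text
t 16.9 p [ 0.4778 -0.2345  0.2419] h,tilt [6.985e+01 1.000e-02] F [ 0.4 -0.3 -1.8] M [-0.03 -0.02  0.02] w 0.429 g 118.5 q [-0.26  0.27  0.73  1.92 -0.21  1.02  0.21]
[[-2.07,0.26,0.74,1.97,1],[-2.06,0.33,0.74,1.97,1],[-2.04,0.4,0.74,1.97,1],[-2.03,0.47,0.74,1.97,1],[-2.01,0.54,0.74,1.97,1]]
```

>>> {"fn": "drive_tool", "kwargs": {"series": [[-2, 0.3, 0.7, 2, 1], [-2, 0.3, 0.7, 2, 1], [-2, 0.4, 0.7, 2, 1], [-1.5, 0.4, 0.5, 1.5, 1], [-0.7, 0.2, 0.3, 0.5, 1], [0, 0, 0, 0, 1]]}}

```text
t: 17.5
eef_pos: [0.46, -0.3158, 0.2129]
tool_rot: [-0.0, 0.858, 0.514, -0.001]
contact_force: [-0.8, 0.6, -1.1]
gripper_width: 0.429
grasp_force: 118.5
```

```bash
python3 - <<'E'
from pitch import *
pitch();st();plan([[.4545,-.336,.18,60]],1,.025)
E
```

```text
pitch 27 iou 0.91 conf 0.64
t 17.6 p [ 0.461  -0.3145  0.2133] h,tilt [6.202e+01 3.000e-02] F [-0.4 -0.5 -1.6] M [ 0.05 -0.    0.03] w 0.43 g 118.5 q [-0.1   0.37  0.75  1.89 -0.3   0.99  0.3 ]
[[-1.1,0.22,1.66,1.01,1],[-1.1,0.24,1.66,1.01,1]]
```

>>> {"fn": "drive_tool", "kwargs": {"series": [[-1, 0.2, 1, 1, 1], [-1.2, 0.2, 1.3, 1, 1], [0, 0, 1.0, 0, 1], [0, 0, 0.4, 0, 1], [0, 0, 0.3, 0, 1], [0, 0, 0, 0, 1]]}}

```text
t: 18.2
eef_pos: [0.4539, -0.3359, 0.173]
tool_rot: [-0.0, 0.866, 0.5, -0.0]
contact_force: [0.4, -0.8, -1.2]
gripper_width: 0.43
grasp_force: 118.6
```

```bash
python3 - <<'E'
from pitch import *
pitch();st()
E
```

```text
pitch 27 iou 0.91 conf 0.8
t 18.3 p [ 0.4541 -0.3363  0.1736] h,tilt [5.999e+01 3.000e-02] F [ 0.3  0.1 -1.8] M [-0.01  0.07  0.02] w 0.431 g 118.6 q [-0.03  0.44  0.73  1.92 -0.36  0.92  0.35]
```

>>> {"fn": "drive_tool", "kwargs": {"series": [[0, 0, 0.3, 0, 1], [-0.3, 0, 0.3, 0, 1], [-0.4, 0, 0.3, 0, 1], [-0.4, 0, 0.3, 0, 1], [-0.4, 0, 0.3, 0, 1], [0, 0, 0, 0, 1]]}}

```text
t: 18.9
eef_pos: [0.4462, -0.3499, 0.1583]
tool_rot: [-0.0, 0.866, 0.499, 0.0]
contact_force: [0.9, 1.8, 4.2]
gripper_width: 0.43
grasp_force: 119.5
```

```bash
python3 - <<'E'
from pitch import *
pitch();st()
E
```

```text
pitch 22 iou 0.92 conf 0.83
t 19.0 p [ 0.4464 -0.3497  0.1586] h,tilt [5.993e+01 4.000e-02] F [0.3 2.2 4. ] M [ 0.96 -0.41  0.06] w 0.427 g 119.5 q [ 0.01  0.46  0.72  1.92 -0.39  0.89  0.39]
```

>>> {"fn": "drive_tool", "kwargs": {"series": [[-0.6, 0, 0.4, 0, 1], [-0.6, 0, 0.5, 0, 1], [-0.5, 0, 0.5, 0, 1], [-0.5, 0, 0.5, 0, 1], [-0.4, 0, 0.5, 0, 1], [-0.4, 0, 0.5, 0, 1], [0, 0, 0, 0, 1]]}}

```text
t: 19.7
eef_pos: [0.4307, -0.3761, 0.1288]
tool_rot: [-0.0, 0.867, 0.499, -0.0]
contact_force: [1.3, -0.0, 5.4]
gripper_width: 0.432
grasp_force: 116.6
```

```bash
python3 - <<'E'
from pitch import *
pitch();st()
E
```

```text
pitch 4 iou 0.93 conf 0.83
t 19.8 p [ 0.4309 -0.3759  0.1293] h,tilt [5.991e+01 2.000e-02] F [ 1.1 -1.   5. ] M [ 0.56 -0.71 -0.25] w 0.433 g 116.5 q [ 0.09  0.51  0.68  1.93 -0.42  0.85  0.48]
```

>>> {"fn": "drive_tool", "kwargs": {"series": [[-0.2, 0, 0.3, 0, 1], [-0.1, 0, 0.2, 0, 1], [0, 0, 0, 0, 1]]}}

```text
t: 20.1
eef_pos: [0.4292, -0.3786, 0.1243]
tool_rot: [0.0, 0.866, 0.499, -0.0]
contact_force: [0.8, -2.4, 5.0]
gripper_width: 0.43
grasp_force: 115.9
```

>>> {"fn": "drive_tool", "kwargs": {"series": [[-0.1, 0, 0.1, 0, 1], [0, 0, 0.1, 0, 1], [0, 0, 0, 0, 1]]}}

```text
t: 20.4
eef_pos: [0.4291, -0.3791, 0.1234]
tool_rot: [-0.0, 0.866, 0.5, 0.0]
contact_force: [-1.6, 2.2, 13.8]
gripper_width: 0.429
grasp_force: 117.0
```

```bash
python3 - <<'E'
from pitch import *
pitch();st()
E
```

```text
pitch 2 iou 0.92 conf 0.85
t 20.5 p [ 0.4291 -0.3791  0.1234] h,tilt [5.994e+01 4.000e-02] F [-2.   1.4 14.1] M [ 1.    0.01 -0.1 ] w 0.431 g 117.0 q [ 0.11  0.52  0.68  1.94 -0.43  0.84  0.49]
```

>>> {"fn": "drive_tool", "kwargs": {"series": [[0, 0, 0, 0, 0], [0, 0, 0, 0, -0.3], [0, 0, 0, 0, -0.6], [0, 0, 0, 0, -0.6], [0, 0, -0.5, 0, -0.6], [0, 0, -1.5, 0, -0.6], [0, 0, -3, 0, -0.6]]}}

```text
t: 21.2
eef_pos: [0.4282, -0.3782, 0.1721]
tool_rot: [-0.002, 0.866, 0.5, -0.001]
contact_force: [0.3, -0.9, -0.0]
gripper_width: 0.799
grasp_force: 0.0
```

>>> {"fn": "drive_tool", "kwargs": {"series": [[0, 0, -4, 0, -0.6], [0, 0, -4, 0, -0.6], [-1, 0, -1, 0, -0.6], [0, 0, 0, 0, -0.6]]}}

```text
t: 21.6
eef_pos: [0.4239, -0.3898, 0.265]
tool_rot: [0.002, 0.867, 0.499, 0.001]
contact_force: [0.1, -0.6, -0.6]
gripper_width: 0.803
grasp_force: 0.0
```

```bash
python3 - <<'E'
from fit import *
from plan import st
st()
al=dict(ms);K_={}
for c in ms:
    imaging.read_camera(c); d=imaging.cut_out("scoop_base",c); print(c,[(round(x["conf"],2),np.round(x["centre"])) for x in d[:2]])
    if d: np.save(f"m_{c}_placed.npy",d[0]["mask"])
z=.06
P=[box(-.06,.035,-.04,.04,z,z+.028),box(.035,.07,-.04,.04,z,z+.016),box(-.07,-.06,-.02,.02,z,z+.082)]
mfit(P,"placed",[.462,-.323,1.05])
for c in al:
    im=imaging.read_camera(c)
    print(c,[(t,[(round(x["conf"],2),np.round(x["centre"])) for x in imaging.cut_out(t,c)[:2]]) for t in ["cap_a_mid","clip_a_mid"]])
E
```

```text
t 21.6 p [ 0.4239 -0.3898  0.265 ] h,tilt [59.84  0.27] F [ 0.1 -0.6 -0.6] M [-0.04  0.01 -0.01] w 0.803 g 0.0 q [ 0.02  0.35  0.8   1.8  -0.28  1.1   0.38]
scene [(0.7, array([237., 148.]))]
side [(0.67, array([345., 156.])), (0.2, array([152., 351.]))]
placed [ 0.4573 -0.325   1.0843] -0.918
scene [('cap_a_mid', [(0.64, array([234., 147.]))]), ('clip_a_mid', [])]
side [('cap_a_mid', []), ('clip_a_mid', [(0.62, array([308., 348.])), (0.34, array([217., 289.]))])]
```

```bash
python3 - <<'E'
from h import *
im=imaging.read_camera("scene")
for x in imaging.cut_out("cap_a_mid","scene"): k=x["mask"]; ys,xs=np.nonzero(k); print(x["conf"],k.sum(),xs.min(),xs.max(),ys.min(),ys.max(),im[k].mean(0))
print(im[130:168,215:260:1].mean(2).astype(int)[::3,::3])
imaging.read_camera("wrist")
for t in ["cap_a_mid","clip_a_mid","scoop_base"]: print(t,[(round(x["conf"],2),np.round(x["centre"]),int(x["mask"].sum())) for x in imaging.cut_out(t,"wrist")])
E
```

```text
0.45 1414 216 257 117 169 [119.96534653 118.20721358 118.93635078]
[[196 193 137  49  60  55  52 141 188 189 186 187 188 192 194]
 [190 188 157  61  59  61  55 126 189 190 189 189 189 190 188]
 [189 190 190  55  54  92 103 141 144 128 202 189 190 189 189]
 [181 168 120 110 105 103 105 101 103  99 111 191 190 189 188]
 [168 121 104 106 103 105 102  99 102  99  94 195 183 182 188]
 [194 107 102 103 104 107 124 202 205 215  94  90 214 190 188]
 [193  94 147 150 156 179 177 144 148 144 143  94  89 182 189]
 [122  97  92 151 148 148 147 144 207 155 147 135  92 144 189]
 [129 109  94 114 146 146 144 144 143 147 173 218 105 132 195]
 [129 126 100  99 146 147 141 141 143 145 141 144 128  96 154]
 [127 127 114  93 146 145 147 144 141 143 146 141 145 139  97]
 [125 126 126 105 121 143 143 145 145 146 144 147 149 149 141]
 [126 127 121 123  92 147 146 147 142 130 117 117 122 123 127]]
cap_a_mid []
clip_a_mid []
scoop_base [(0.71, array([274.,  94.]), 16197)]
```

```bash
python3 -c "
from station import hand_in
print(hand_in())"
```

```text
the job is handed in; nothing more can be done
None
```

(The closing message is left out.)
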